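# Close the lamp hatch latch and take a light reading on the lens

## Robot

A 6-joint arm with a two-finger parallel gripper is mounted at the origin on the work surface. World frame = base frame: x ahead of the robot, y to its left, z up, the work surface at z = 0. Lengths are in mm, angles in rad, forces in N, time in s.
With the tool pointing down it reaches from about 275 to 725 mm from the base axis. Payload 5.6 kg.
Tool frame: the origin (TCP) lies midway between the tips of the shut fingers; the grasp point (between the pads) lies 19 mm behind it; z points along the fingers, y is the line along which they close (so a half turn about z gives the same grasp; the last joint's range is limited). The gripper opens to 85 mm and grips with 20 to 120 N. Pads are 22 mm wide; open, the fingers measure 114 mm over their backs; the gripper's body (76 mm by 85 mm) begins 54 mm behind the grasp point. The pads swing forward as they close: fully open they stand 13 mm farther back than shut.
Start: joints at [-0.893, 0.255, 0.108, 0, -1.424, -0.285], TCP at [210.546, -508.098, 231.283] pointing down, gripper open.
Joint ranges: [-2.95, 2.95], [-1.21, 1.97], [-1.09, 1.5], [-2.87, 1.71], [-2.94, -0.07], [-3.05, 3.05]. Speed limits (rad/s): [2.57, 2.57, 3.14, 3.14, 3.14, 3.14].

## Interface

Orientations are given as a 3x3 rotation matrix whose columns are the frame's x, y, z axes.
In Python, from rig import sensors, optics, robot gives the robot as it stands.
- The arm moves only by the tool servo_tool, never from a script. Its argument "plan" is a list of rows, each a list of 7 numbers: the shift along the tool's x, y, z in mm, then the turn, a rotation vector about the tool's x, y, z in rad, then the closure in counts, from 0 (fully open) to 255 (shut). In form: [[tx, ty, tz, rx, ry, rz, hand], ...]. A call has 1 to 5 rows; each row is the pose to reach, as a shift and turn from the pose commanded when the call began, along the tool's axes at that moment; what a row does not reach only later rows make up. A row lasts 1/12 s, in which the tool goes at most 41.7 mm and 7.16 degrees, less where a joint would pass 70% of its speed; a pose out of reach is approached as far as the arm can. A call with a gripper value outside its range is refused whole. The fingers move at their own pace and stop on an object; the grip force is fixed at half the most. Time passes only in rows, so rows that repeat a pose let the fingers close. It gives the time, the measured TCP pose, the force, the opening and the grip force at its end, in the units of the state.
- sensors.get_obs(): the state, without advancing time (a new reading comes with each control period).
- optics.grab_frame(name): name is "side" or "top"; returns a dict with "color" (400x640x3 uint8, red, green, blue), "K" (3x3 intrinsics, pixels), "extrinsics" (4x4, takes a point from world to camera coordinates). Camera axes: x right, y down, z forward; pixel columns grow to the right and rows downward; lengths in mm; the calibration is good to about 2 mm. A picture is of the moment at which its call begins. There is no depth.
- robot.finish_job(): hands the job in; it is judged then, once.
The state is a dict: "time_s": time; "joint_pos": joint angles; "qd": joint speeds; "joint_torque": joint torques, N m; "tcp_pos": TCP position; "eef_rot": TCP orientation; "force": force on the tool from outside, world axes, zero at the start; "wrist_torque": the same for the moment, N m; "grip_width": finger opening in mm; "gripper_force": force on a finger pad.
Only numpy, scipy, OpenCV 4.12 (cv2) and the standard library are available. Lean on these libraries where they do the work, as an engineer would, in place of code of your own. Each camera call takes 0.05 s, during which the arm holds its last target. There are 200 camera calls.

## Task

First swing the lamp unit's hook latch fully shut, so that its bar rests in the catch on the hatch. Then take the square-handled light probe out of the rack and hold it upright on the lamp's lens, its tip inside the small marked ring, pressing lightly so that the sprung tip is pushed in about half way. Finish while still holding the probe there (do not let go), and leave everything else where it stands.

Things in the scene. Friction and masses are not known exactly. Their poses are not given: they have to be found in the camera images.
- lamp: Microscope lamp unit, a white box fixed to the bench, 160 mm (its x) by 240 mm (its y), top face 75 mm above the bench. Origin: centre of its underside, on the bench; x points to its back, y along its long side, z up. The frosted lens is on the +y half of the top; the grey hatch (108 x 84 mm, about flush) and the hook latch are on the -y half. The catch, a small steel bracket 14 mm high, stands on the hatch at x 0, y -55 mm; its mouth is open towards -x.
- spot (a point): The marked spot: centre of the small black ring (24 mm inside diameter, with a dot in the middle) on the flat horizontal lens of the lamp (lens 52 mm in diameter, top 78 mm above the bench); at x 0, y 65 mm in the lamp's frame, on the lens surface.
- latch_pivot (a point): Pivot of the hook latch, on the lamp's top face (75 mm above the bench), at x 0, y -10 mm in the lamp's frame. The hinge axis is vertical.
- latch_knob (a point): Top centre of the latch's upright round black knob, 14 mm in diameter; the knob spans 84 to 115 mm above the bench and stands 78 mm from the pivot at the end of the flat steel bar (12 mm wide, top 9 mm above the lamp's top).
- latch (a joint): Angle of the latch in rad. 0: closed against its stop, bar along the lamp's -y in the catch. Positive is open: the bar is turned clockwise seen from above, towards the lamp's -x (at 1.57 it points along -x). Range 0 to 1.7. It turns stiffly (about 1 N at the knob) and stays where it is left.
- rack: Grey rack block fixed to the bench, 70 mm (x) by 150 mm (y), 70 mm high, origin at the centre of its underside. Two wells 25 mm in diameter at y -45 and y +45 mm; the probe stands in one and the pen torch in the other.
- probe: Light probe, about 120 g, standing upright in a well of the rack, hanging by its collar on the rack's top. Origin on its axis at the lower end of the steel nose (30 mm above the bench in the rack); z runs up the axis, x and y are square to the handle's flats. Steel nose 18 mm in diameter from z 0 to 40 mm; round collar 34 mm in diameter from z 40 to 46 mm; square grey handle 26 x 26 mm from z 46 to 120 mm (its top). Below the nose the sprung black tip sticks out 14 mm.
- probe_tip (a point): Centre of the flat end face of the probe's sprung tip (12 mm in diameter): 14 mm below the probe's origin when out, 4 mm below when fully pushed in.
- plunger (a joint): How far the sprung tip is pushed into the probe, m: 0 is out, 0.010 fully in. Spring: starts to move at about 1.5 N, then 0.5 N per mm (about 4 N half way, 6.5 N fully in).
- torch: Bystander: slim round aluminium pen torch, 18 mm in diameter, standing in the rack's other well, top 95 mm above its origin (its lower end, 30 mm above the bench).
- pot: Bystander: small specimen pot, 38 mm in diameter, 55 mm high.
- dish: Bystander: clear culture dish, 90 mm in diameter, 16 mm high.
- slidebox: Bystander: grey slide box, 85 x 100 x 34 mm.
- flask: Bystander: white bottle, 56 mm in diameter, 130 mm high.
- jar: Bystander: amber jar, 66 mm in diameter, 85 mm high.
- mallet: Bystander: reflex hammer lying flat, 190 mm long, 26 mm high.
- cup: Bystander: steel cup, 64 mm in diameter, 70 mm high.

How it is judged (in metres and radians):
On the way, in this order (a step that is already met when the one before it is completed fails the run):
1. the hook latch is swung shut into its catch, before the probe is put on the lens (value of joint latch below 0.08 rad and not (distance between probe_tip and spot below 0.03 m)), for 0.2 s.
2. the probe is held upright on the marked ring with light pressure (value of joint latch below 0.08 rad and horizontal distance between probe_tip and spot below 0.006 m and angle between probe's own z axis and vertical below 0.12 rad and value of joint plunger between 0.002 and 0.0085 m and contact force between probe and lamp between 1.5 and 9 N and contact force between the fingers and probe above 2 N and linear speed of probe below 0.03 m/s), for 0.3 s.
At the end, for the whole second after the job is handed in: The latch is within 0.08 rad of fully closed; the probe is gripped by the fingers and still (under 0.03 m/s), within 0.12 rad of upright, its tip's centre within 6 mm of the marked ring's centre, the sprung tip pushed in by 2 to 8.5 mm and pressing the lamp with 1.5 to 9 N (all of step 2); the arm keeps its last pose, push and grip.
It fails at once if the probe strikes or presses the lamp hard (over 25 N) (contact force between probe and lamp above 25 N).
It fails at once if another thing on the bench is moved by more than 30 mm or the pen torch is pulled out (distance of any of torch, pot, dish, slidebox, flask, jar, mallet, cup from where it was at the start of the episode above 0.03 m).
It also fails if it takes over 48 s, if anything falls off the work surface, if the arm or the gripper's body presses on something with over 40 N, if the wrist force passes 120 N, or if a joint passes its speed limit or range.

## Working session

There is one attempt and no reset: what is moved stays moved. The work goes in short steps, Python scripts to look and compute and a tool call to move; the robot and the scene stay as the last step left them, time stands still between calls to the robot, and variables do not carry over. Pictures are saved under pics/ and viewed, at most 10 in all, crops included, and the job is handed in when it is done.

Besides the shell and the picture viewer there is one more tool, called after "Call:" by a JSON object that holds its "method" and its "body", one argument or row to a line. servo_tool: Moves the arm, as the interface text tells. Its arguments: {"type":"object","properties":{"plan":{"type":"array"}},"required":["plan"]}

```bash
mkdir -p pics; cat > h.py <<'E'
import numpy as np, cv2
from rig import sensors, optics, robot
def grab(n,f):
    d=optics.grab_frame(n); cv2.imwrite('pics/'+f,d['color'][:,:,::-1]); np.savez('pics/'+f+'.npz',**{k:np.array(v) for k,v in d.items()}); return d
def load(f): return np.load('pics/'+f+'.npz')
def px(d,uv,z):
    K,E=d['K'],d['extrinsics']; R,t=E[:3,:3],E[:3,3]
    r=R.T@np.linalg.inv(K)@np.array([uv[0],uv[1],1.]); c=-R.T@t
    return c+r*(z-c[2])/r[2]
def proj(d,P):
    q=d['K']@(d['extrinsics']@np.append(P,1))[:3]; return q[:2]/q[2]
def tool(P=None):
    o=sensors.get_obs(); R=np.array(o['eef_rot']); p=np.array(o['tcp_pos']); return o,R,p
E
python3 - <<'E'
from h import *
for n in('top','side'):
    d=grab(n,n+'0.png'); E=d['extrinsics']; print(n,-E[:3,:3].T@E[:3,3],E[2,:3],d['K'][0,0])
o=sensors.get_obs(); print(o['time_s'],np.round(o['eef_rot'],3),o['grip_width'],o['force'])
E
```

```text
top [ 471.58715277   71.95741907 1447.72544313] [ 0.08467215  0.01066624 -0.99635177] 482.6023869035341
side [ 94.69447296 713.40250086 807.29816106] [ 0.46639397 -0.5927632  -0.6565885 ] 376.3625324657145
0.1 [[-0.924 -0.383 -0.001]
 [-0.383  0.924  0.002]
 [ 0.     0.002 -1.   ]] 85.49315637893274 [ 0.23724266 -0.2984324  -0.43897237]
```

View pics/top0.png

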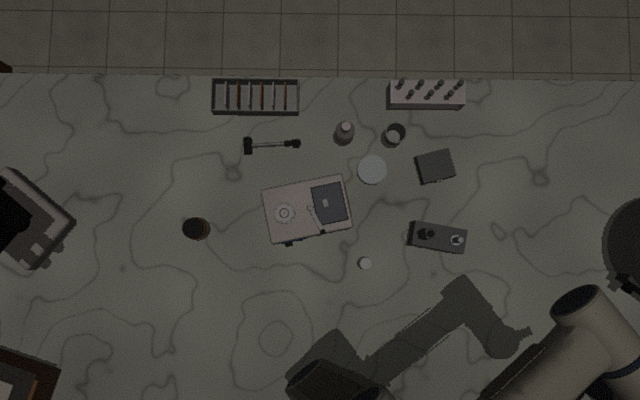

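View pics/side0.png

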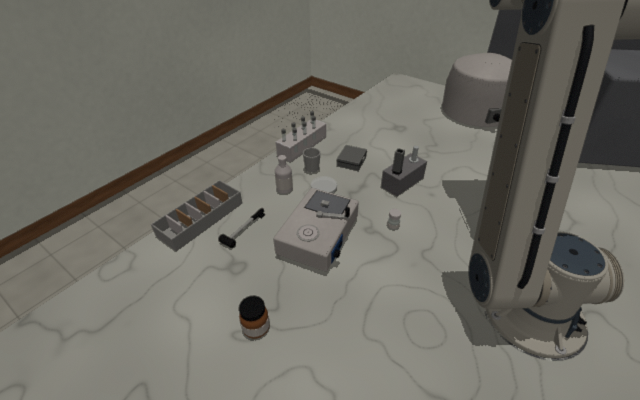

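The pictures show the lamp with its lens at top (285,213) and hatch at (328,203). The rack is at (437,237), with the dark probe at (425,233) and the torch at (457,239). I'll enlarge those areas.

```bash
python3 - <<'E'
from h import *
def crop(f,x,y,w,h,s):
    im=cv2.imread('pics/'+f)[y:y+h,x:x+w]; im=cv2.convertScaleAbs(im,alpha=1.7,beta=10); return cv2.resize(im,None,fx=s,fy=s,interpolation=cv2.INTER_CUBIC)
a=crop('top0.png',255,165,100,90,4); b=crop('top0.png',400,205,75,60,4)
c=crop('side0.png',270,180,100,95,4); e=crop('side0.png',370,135,75,70,4)
W=np.zeros((600,800,3),np.uint8)
def rz(a): return a
W[:270,:300]=cv2.resize(a,(300,270));
W=np.zeros((380+220,800,3),np.uint8)
W[:360,:400]=a; W[360:600,:300]=b; W[:380,400:]=c; W[380:600,400:636]=cv2.resize(e,(236,220))
cv2.imwrite('pics/crops.png',W)
E
```

```text
(no output)
```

View pics/crops.png

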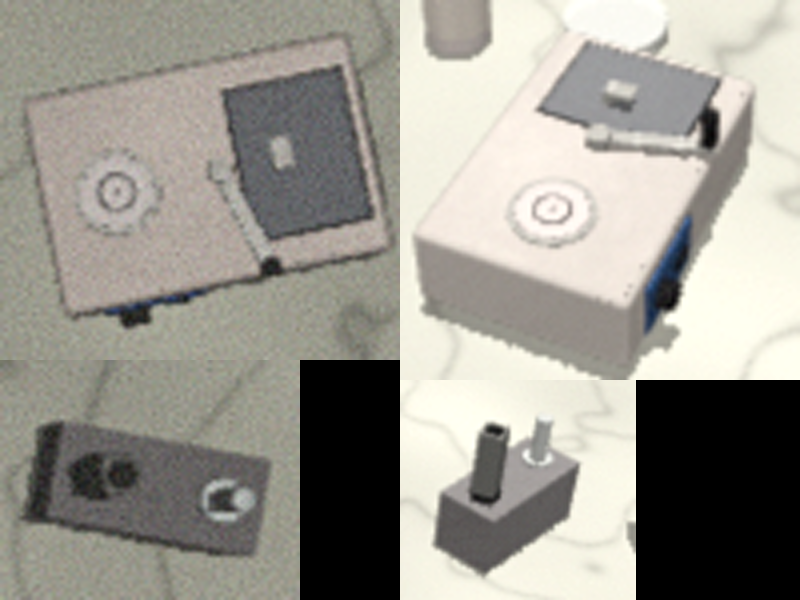

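Readings in full-frame pixels:
- **Top view:** lens dot (284.2,212.8), pivot (310.2,207.5), knob (322.5,231.2), probe top about (430.5,233.2), torch top (461.7,239.2).
- **Side view:** handle top about (400.2,150.6).

```bash
python3 - <<'E'
from h import *
from scipy.optimize import least_squares
T=load('top0.png');S=load('side0.png')
a=lambda x,y:np.array([255+x/4-.4,165+y/4-.4])
b=lambda x,y:np.array([400+x/4-.4,205+(y-360)/4-.4])
c=lambda x,y:np.array([270+(x-400)/4-.4,180+y/4-.4])
e=lambda x,y:np.array([370+(x-400)/3.147-.4,135+(y-380)/3.147-.4])
print('lens',px(T,a(117,191),78),px(S,c(552,210),78))
print('pivot',px(T,a(221,170),84),px(S,c(600,135),86))
print('knob',px(T,a(270,265),115),px(S,c(711,113),115))
print('catch',px(T,a(282,150),89),px(S,c(621,88),89))
print('probe top',px(T,b(122,473),150),px(S,e(495,430),150))
print('torch top',px(T,b(247,497),125),px(S,e(542,419),125))
print('collar torch hole',px(T,b(225,500),70),px(S,e(537,459),70))
# lamp fit: x,y,yaw from top corners + lens + catch+pivot in both views
obs=[(T,a(117,191),(0,65,78)),(S,c(552,210),(0,65,78)),(T,a(221,170),(0,-10,86)),(S,c(600,135),(0,-10,86)),
(T,a(28,100),(80,120,75)),(T,a(347,37),(80,-120,75)),(T,a(390,242),(-80,-120,75)),(S,c(415,235),(80,120,75)),(S,c(630,305),(-80,120,75)),(S,c(755,85),(-80,-120,75))]
def P(q,l):
    s,k=np.sin(q[2]),np.cos(q[2]); return np.array([q[0]+k*l[0]-s*l[1],q[1]+s*l[0]+k*l[1],l[2]])
r=least_squares(lambda q:np.concatenate([proj(d,P(q,l))-u for d,u,l in obs]),[450,60,.1])
print('lamp',r.x,np.round(r.fun.reshape(-1,2),1).tolist())
q=r.x;print('lens',P(q,(0,65,78)),'piv',P(q,(0,-10,84)),'knob closed',P(q,(0,-88,115)))
# rack: corners top (from crops)
obs=[(T,b(65,422),(35,75,70)),(T,b(270,462),(35,-75,70)),(T,b(255,553),(-35,-75,70)),(S,e(440,492),(35,75,70)),(S,e(492,523),(-35,75,70)),(S,e(579,464),(-35,-75,70))]
r=least_squares(lambda q:np.concatenate([proj(d,P(q,l))-u for d,u,l in obs]),[450,-200,-.1])
print('rack',r.x,np.round(r.fun.reshape(-1,2),1).tolist());q=r.x
print('wells',P(q,(0,45,150)),P(q,(0,-45,125)))
E
```

```text
lens [556.17380451 172.29286897  78.        ] [555.72846448 173.35867933  78.        ]
pivot [572.04007367  98.50310752  84.        ] [569.61199778 101.88071156  86.        ]
knob [504.72314654  62.84756186 115.        ] [503.19623767  63.27309771 115.        ]
catch [586.60940351  55.60276261  89.        ] [585.8025333   55.62926607  89.        ]
probe top [ 503.85585698 -226.17916551  150.        ] [ 502.11665728 -223.48915935  150.        ]
torch top [ 489.72759569 -316.86854745  125.        ] [ 488.31249171 -306.65315162  125.        ]
collar torch hole [ 488.06805527 -317.45382679   70.        ] [ 488.58316143 -314.39918435   70.        ]
lamp [5.69573810e+02 1.09053654e+02 2.27411107e-01] [[-0.0, 0.4], [0.5, -0.1], [-0.3, 0.0], [-0.1, -0.8], [-2.2, -0.0], [0.0, -1.6], [1.2, 1.8], [-1.2, -0.8], [0.0, 0.5], [1.1, -1.2]]
lens [554.91916684 172.38012104  78.        ] piv [571.82837017  99.31112048  84.        ] knob closed [589.41394162  23.31935989 115.        ]
rack [ 4.95685557e+02 -2.69656784e+02 -1.69792991e-01] [[-0.9, -0.5], [-0.0, -0.7], [-0.3, 0.9], [-0.0, -0.3], [0.5, -0.7], [0.6, -0.7]]
wells [ 503.28958136 -225.30389412  150.        ] [ 488.08153255 -314.00967325  125.        ]
```

Call:
{"method": "servo_tool", "body": {
  "plan": [
    [-490, 415, 60, 0, 0, 0, 135],
    [-490, 415, 60, 0, 0, 0, 135],
    [-490, 415, 60, 0, 0, 0, 135],
    [-490, 415, 60, 0, 0, 0, 135],
    [-490, 415, 60, 0, 0, 0, 135]
  ]
}}

```text
time_s: 0.52
tcp_pos: [305.6, -321.8, 211.4]
eef_rot: [[-0.924, -0.382, -0.0], [-0.382, 0.924, 0.0], [0.0, 0.001, -1.0]]
force: [1.1, 0.5, 0.0]
grip_width: 40.3
gripper_force: 0.0
```

Call:
{"method": "servo_tool", "body": {
  "plan": [
    [-330, 280, 40, 0, 0, 0, 135],
    [-330, 280, 40, 0, 0, 0, 135],
    [-330, 280, 40, 0, 0, 0, 135],
    [-330, 280, 40, 0, 0, 0, 135],
    [-330, 280, 40, 0, 0, 0, 135]
  ]
}}

```text
time_s: 0.93
tcp_pos: [400.4, -137.0, 192.5]
eef_rot: [[-0.924, -0.383, 0.0], [-0.383, 0.924, 0.0], [-0.0, 0.0, -1.0]]
force: [0.9, -1.0, -0.0]
grip_width: 40.2
gripper_force: 0.0
```

Call:
{"method": "servo_tool", "body": {
  "plan": [
    [-172, 145, 22, 0, 0, -0.1, 135],
    [-172, 145, 22, 0, 0, -0.1, 135],
    [-172, 145, 22, 0, 0, -0.1, 135],
    [-172, 145, 22, 0, 0, -0.1, 135],
    [-172, 145, 22, 0, 0, -0.1, 135]
  ]
}}

```text
time_s: 1.35
tcp_pos: [495.7, 47.2, 172.1]
eef_rot: [[-0.881, -0.474, -0.0], [-0.474, 0.881, -0.0], [0.0, 0.0, -1.0]]
force: [0.7, -0.8, 0.1]
grip_width: 39.5
gripper_force: 0.0
```

```bash
cat >> h.py <<'E'
def go(target,yrot=None):
    "shift in tool axes to a world target; yrot: wanted world angle (deg) of tool y"
    o,R,p=tool(); s=R.T@(np.array(target)-p)
    a=np.degrees(np.arctan2(R[1,1],R[0,1])); t=0 if yrot is None else (yrot-a+90)%180-90
    print('shift',np.round(s,1),'ang',round(a,1),'rz',round(-np.radians(t),3),'p',np.round(p,1),'t',o['time_s'])
E
python3 -c "
from h import *
go([504,63,95],118.2)"
```

```text
shift [-14.8  10.   77.1] ang 118.3 rz 0.001 p [495.7  47.2 172.1] t 1.35
```

Call:
{"method": "servo_tool", "body": {
  "plan": [
    [-15, 10, 15, 0, 0, 0, 135],
    [-15, 10, 45, 0, 0, 0, 135],
    [-15, 10, 72, 0, 0, 0, 135],
    [-15, 10, 79, 0, 0, 0, 135],
    [-15, 10, 79, 0, 0, 0, 135]
  ]
}}

```text
time_s: 1.77
tcp_pos: [502.2, 60.3, 91.3]
eef_rot: [[-0.881, -0.473, -0.005], [-0.473, 0.881, -0.002], [0.006, 0.001, -1.0]]
force: [-0.3, 0.4, 0.5]
grip_width: 40.2
gripper_force: 0.0
```

```bash
python3 - <<'E'
from h import *
t=grab('top','t1.png');s=grab('side','s1.png')
f=lambda d,x,y:cv2.resize(cv2.convertScaleAbs(d['color'][y:y+90,x:x+100,::-1],alpha=1.7),(400,360),interpolation=cv2.INTER_CUBIC)
cv2.imwrite('pics/c1.png',np.hstack([f(t,270,180),f(s,290,150)]))
E
```

```text
(no output)
```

View pics/c1.png

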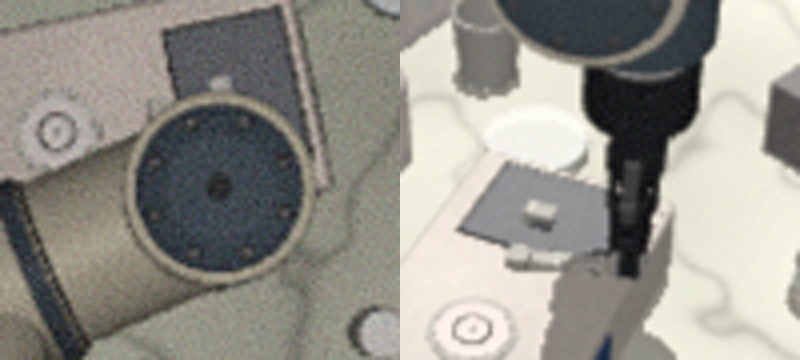

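The fingers straddle the knob in both views. Next I'll compute the arc.

```bash
python3 - <<'E'
from h import *
piv=np.array([571.8,99.3]);R=np.array([[-.881,-.473,0],[-.473,.881,0],[0,0,-1.]]); f0=-151.8
p=np.append(piv+78*np.array([np.cos(np.radians(f0)),np.sin(np.radians(f0))]),92)
for call in range(3):
    for k in range(1,6):
        f=f0+5*k; F=np.radians(f); q=np.append(piv+78*np.array([np.cos(F),np.sin(F)]),92)
        print(np.round(R.T@(q-p),1),round(-np.radians(5*k),3),q.round(0))
    break
E
```

```text
[-0.3 -6.8  0. ] -0.087 [507.  57.  92.]
[ -1.2 -13.5   0. ] -0.175 [511.  51.  92.]
[ -2.6 -20.2   0. ] -0.262 [515.  46.  92.]
[ -4.7 -26.7   0. ] -0.349 [520.  41.  92.]
[ -7.3 -33.    0. ] -0.436 [525.  37.  92.]
```

Call:
{"method": "servo_tool", "body": {
  "plan": [
    [-0.3, -6.8, 0, 0, 0, -0.087, 135],
    [-1.2, -13.5, 0, 0, 0, -0.175, 135],
    [-2.6, -20.2, 0, 0, 0, -0.262, 135],
    [-4.7, -26.7, 0, 0, 0, -0.349, 135],
    [-7.3, -33, 0, 0, 0, -0.436, 135]
  ]
}}

```text
time_s: 2.28
tcp_pos: [527.5, 35.3, 95.9]
eef_rot: [[-0.596, -0.803, 0.004], [-0.803, 0.596, 0.001], [-0.003, -0.002, -1.0]]
force: [-0.7, 1.5, -0.2]
grip_width: 40.2
gripper_force: 0.4
```

Call:
{"method": "servo_tool", "body": {
  "plan": [
    [-0.3, -6.8, 0, 0, 0, -0.087, 135],
    [-1.2, -13.5, 0, 0, 0, -0.175, 135],
    [-2.6, -20.2, 0, 0, 0, -0.262, 135],
    [-4.7, -26.7, 0, 0, 0, -0.349, 135],
    [-7.3, -33, 0, 0, 0, -0.436, 135]
  ]
}}

```text
time_s: 2.7
tcp_pos: [558.2, 21.2, 95.9]
eef_rot: [[-0.201, -0.98, 0.003], [-0.98, 0.201, 0.001], [-0.002, -0.003, -1.0]]
force: [-2.1, 1.0, 0.3]
grip_width: 40.1
gripper_force: 0.4
```

Call:
{"method": "servo_tool", "body": {
  "plan": [
    [-0.3, -6.8, 0, 0, 0, -0.087, 135],
    [-1.2, -13.5, 0, 0, 0, -0.175, 135],
    [-2.6, -20.2, 0, 0, 0, -0.262, 135],
    [-4.7, -26.7, 0, 0, 0, -0.349, 135],
    [-7.3, -33, 0, 0, 0, -0.436, 135]
  ]
}}

```text
time_s: 3.12
tcp_pos: [591.8, 21.5, 95.9]
eef_rot: [[0.232, -0.973, 0.003], [-0.973, -0.232, 0.001], [0.0, -0.003, -1.0]]
force: [-1.1, -0.2, -0.5]
grip_width: 40.0
gripper_force: 0.4
```

```bash
python3 -c "
from h import *
go([589.4,23.3,92],13)
go([589.4+.974*13,23.3+.225*13,92],13)"
```

```text
shift [-2.3  1.9  3.8] ang -166.6 rz 0.007 p [591.8  21.5  95.9] t 3.1167
shift [ -2.3 -11.1   3.9] ang -166.6 rz 0.007 p [591.8  21.5  95.9] t 3.1167
```

Call:
{"method": "servo_tool", "body": {
  "plan": [
    [-2, -3, 0, 0, 0, 0, 135],
    [-2, -6, 0, 0, 0, 0, 135],
    [-2, -9, 0, 0, 0, 0, 135],
    [-2, -11, 0, 0, 0, 0, 135],
    [-2, -11, 0, 0, 0, 0, 135]
  ]
}}

```text
time_s: 3.53
tcp_pos: [601.4, 26.4, 93.8]
eef_rot: [[0.227, -0.974, 0.001], [-0.974, -0.227, 0.0], [-0.0, -0.001, -1.0]]
force: [-0.1, 0.7, -0.2]
grip_width: 40.3
gripper_force: 0.0
```

Call:
{"method": "servo_tool", "body": {
  "plan": [
    [0, -1, 0, 0, 0, 0, 135],
    [0, -2, 0, 0, 0, 0, 135],
    [0, -2, 0, 0, 0, 0, 135]
  ]
}}

```text
time_s: 3.78
tcp_pos: [602.9, 26.7, 93.5]
eef_rot: [[0.228, -0.974, 0.0], [-0.974, -0.228, 0.0], [-0.0, -0.0, -1.0]]
force: [0.1, 0.2, 0.2]
grip_width: 39.9
gripper_force: 0.2
```

Call:
{"method": "servo_tool", "body": {
  "plan": [
    [0, -1, 0, 0, 0, 0, 135],
    [0, -2, 0, 0, 0, 0, 135],
    [0, -3, 0, 0, 0, 0, 135]
  ]
}}

```text
time_s: 4.03
tcp_pos: [604.3, 26.9, 93.2]
eef_rot: [[0.228, -0.974, -0.003], [-0.974, -0.228, -0.001], [0.0, 0.003, -1.0]]
force: [-7.3, -1.8, 4.6]
grip_width: 40.1
gripper_force: 3.8
```

Call:
{"method": "servo_tool", "body": {
  "plan": [
    [0, -1, 0, 0, 0, 0, 135],
    [0, -2, 0, 0, 0, 0, 135]
  ]
}}

```text
time_s: 4.2
tcp_pos: [604.5, 26.9, 93.0]
eef_rot: [[0.228, -0.974, -0.007], [-0.974, -0.228, -0.002], [0.0, 0.007, -1.0]]
force: [-11.4, -0.9, 8.2]
grip_width: 40.5
gripper_force: 6.3
```

The force rose at the stop, at the expected closed position. I'll back off and lift.

Call:
{"method": "servo_tool", "body": {
  "plan": [
    [0, 14, 0, 0, 0, 0, 135],
    [0, 16, 0, 0, 0, 0, 135],
    [0, 16, -35, 0, 0, 0, 135],
    [0, 16, -75, 0, 0, 0, 135],
    [0, 16, -110, 0, 0, 0, 0]
  ]
}}

```text
time_s: 4.62
tcp_pos: [592.6, 24.1, 205.6]
eef_rot: [[0.228, -0.974, 0.001], [-0.974, -0.228, -0.0], [0.001, -0.001, -1.0]]
force: [1.2, 0.4, 1.2]
grip_width: 51.2
gripper_force: 0.0
```

```bash
python3 - <<'E'
from h import *
grab('side','s2.png')
T=load('top0.png');S=load('side0.png');S2=load('s2.png')
def f(d,x,y,w,h,W,H): return cv2.resize(cv2.convertScaleAbs(d['color'][y:y+h,x:x+w,::-1],alpha=2.2,beta=20),(W,H),interpolation=cv2.INTER_CUBIC)
W=np.zeros((600,800,3),np.uint8)
W[:300,:400]=f(T,412,220,32,24,400,300); W[:600,400:]=f(S,383,144,32,48,400,600); W[300:,:400]=f(S2,270,170,100,75,400,300)
cv2.imwrite('pics/c2.png',W)
E
```

```text
(no output)
```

View pics/c2.png

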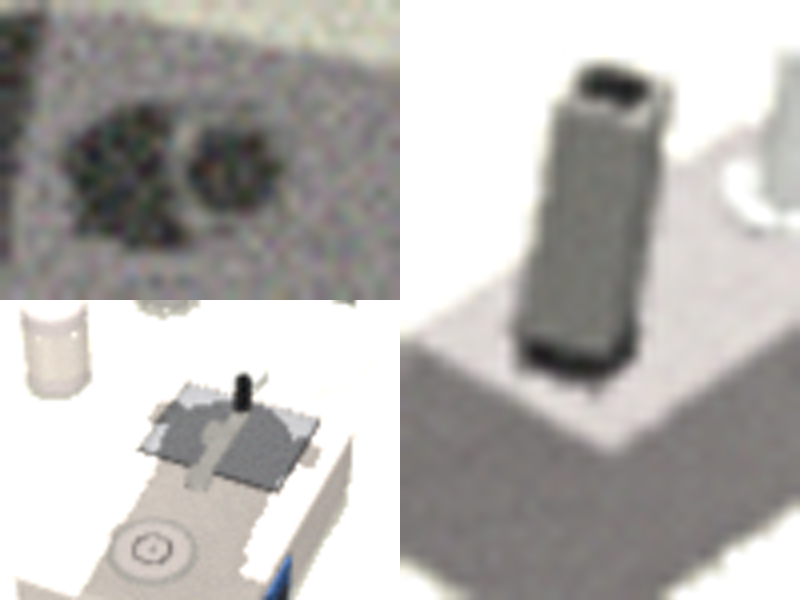

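The latch bar lies shut across the hatch to the catch. In the side crop, one handle face points nearly at the camera; its top front edge runs (557,100)-(648,113) and its bottom edge (525,338)-(612,352).

```bash
python3 - <<'E'
from h import *
from scipy.optimize import least_squares
S=load('side0.png');T=load('top0.png')
e=lambda x,y:np.array([383+(x-400)/12.5-.5,144+y/12.5-.5])
for A,B,z in(((557,100),(648,113),150),((525,338),(612,352),76),((577,66),(668,80),150)):
    a,b=px(S,e(*A),z),px(S,e(*B),z);print(a,b,np.degrees(np.arctan2(*(b-a)[1::-1])),np.linalg.norm(b-a))
# silhouette fit by template: dark/grey handle mask against renders
im=cv2.cvtColor(S['color'],cv2.COLOR_RGB2GRAY).astype(float)
x0,y0,w,h=383,140,32,44
crop=cv2.resize(im[y0:y0+h,x0:x0+w],None,fx=4,fy=4,interpolation=cv2.INTER_CUBIC)
gx=np.hypot(cv2.Sobel(crop,6,1,0),cv2.Sobel(crop,6,0,1))
best=[]
for yaw in range(-45,45,3):
  for dx in range(-6,7,2):
    for dy in range(-6,7,2):
      c=np.array([503+dx,-225+dy]);k,s=np.cos(np.radians(yaw)),np.sin(np.radians(yaw))
      P=[np.append(c+13*np.array([k*i-s*j,s*i+k*j]),z) for z in(78,150) for i,j in((1,1),(1,-1),(-1,-1),(-1,1))]
      uv=np.array([(proj(S,p)-[x0,y0]+.5)*4-.5 for p in P]).astype(np.float32)
      m=np.zeros(crop.shape,np.uint8);cv2.fillConvexPoly(m,cv2.convexHull(uv.round().astype(np.int32)),1)
      er=cv2.erode(m,np.ones((7,7)));di=cv2.dilate(m,np.ones((7,7)));e1=cv2.dilate(m,np.ones((3,3)))-cv2.erode(m,np.ones((3,3)))
      best.append((gx[e1>0].mean(),yaw,dx,dy))
best.sort(reverse=True)
for b in best[:12]:print(b)
E
```

```text
[ 511.17093814 -209.68532412  150.        ] [ 490.29951694 -218.00695509  150.        ] -158.262367380021 22.46921816799928
[ 510.7928478  -210.71866736   76.        ] [ 489.84323646 -218.78320572   76.        ] -158.9458240294454 22.448229200200654
[ 514.61151532 -226.24118625  150.        ] [ 493.31005373 -234.17078747  150.        ] -159.58190511503432 22.729514760152647
(np.float64(79.60503278223172), 15, -2, 6)
(np.float64(78.86386003526908), 12, -2, 6)
(np.float64(78.02453428282205), 33, -2, 6)
(np.float64(77.95257489856175), 12, -2, 4)
(np.float64(77.85839398473632), 15, -2, 4)
(np.float64(77.255423149771), 18, -2, 6)
(np.float64(76.83183920626186), 18, -2, 4)
(np.float64(75.85302066574185), 9, -2, 6)
(np.float64(75.60391187592589), 33, -2, 4)
(np.float64(75.30013906529959), 30, -2, 6)
(np.float64(74.75514190378061), 30, -2, 4)
(np.float64(74.10197552756259), 36, -2, 6)
```

```bash
python3 -c "
from h import *
go([503,-224,195],-161)"
```

```text
shift [219.9 147.7  17.8] ang -166.8 rz -0.101 p [596.2  23.8 214.2] t 4.6667
```

Call:
{"method": "servo_tool", "body": {
  "plan": [
    [220, 148, 12, 0, 0, -0.1, 0],
    [220, 148, 12, 0, 0, -0.1, 0],
    [220, 148, 12, 0, 0, -0.1, 0],
    [220, 148, 12, 0, 0, -0.1, 0],
    [220, 148, 12, 0, 0, -0.1, 0]
  ]
}}

```text
time_s: 5.08
tcp_pos: [518.2, -171.9, 194.3]
eef_rot: [[0.325, -0.946, 0.002], [-0.946, -0.325, -0.0], [0.001, -0.002, -1.0]]
force: [1.5, -0.5, 0.2]
grip_width: 85.4
gripper_force: 0.0
```

```bash
python3 -c "
from h import *
go([503,-224,195],-161)"
```

```text
shift [44.4 31.3 -0.7] ang -161.0 rz -0.001 p [ 518.2 -171.9  194.3] t 5.0833
```

Call:
{"method": "servo_tool", "body": {
  "plan": [
    [44, 31, 0, 0, 0, 0, 0],
    [44, 31, 0, 0, 0, 0, 0],
    [44, 31, 0, 0, 0, 0, 0],
    [44, 31, 0, 0, 0, 0, 0]
  ]
}}

```text
time_s: 5.42
tcp_pos: [503.6, -222.7, 194.1]
eef_rot: [[0.322, -0.947, 0.001], [-0.947, -0.322, 0.0], [0.0, -0.001, -1.0]]
force: [-0.4, 0.7, 0.0]
grip_width: 85.5
gripper_force: 0.0
```

```bash
python3 - <<'E'
from h import *
go([503,-224,105],-161)
d=grab('side','s3.png');x,y=360,90
cv2.imwrite('pics/c3.png',cv2.resize(cv2.convertScaleAbs(d['color'][y:y+120,x:x+100,::-1],alpha=2),(500,600),interpolation=cv2.INTER_CUBIC))
E
```

```text
shift [ 1.   1.1 89.1] ang -161.2 rz -0.004 p [ 503.6 -222.7  194.1] t 5.4167
```

View pics/c3.png

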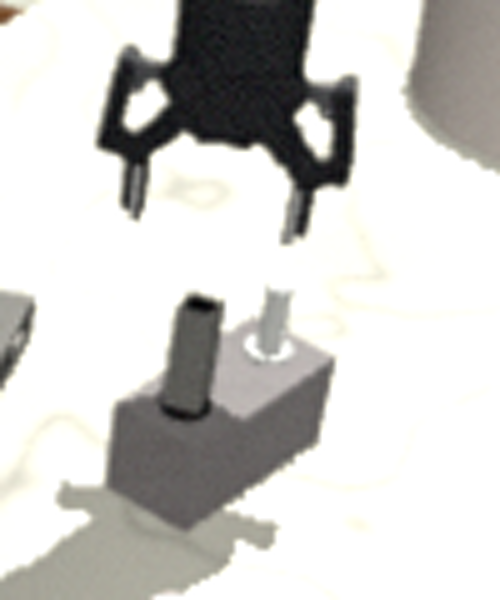

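The fingertips, at crop (132,214) and (292,240), centre on the probe's axis, so I'll descend and grip.

Call:
{"method": "servo_tool", "body": {
  "plan": [
    [1, 1, 25, 0, 0, 0, 0],
    [1, 1, 50, 0, 0, 0, 0],
    [1, 1, 75, 0, 0, 0, 0],
    [1, 1, 89, 0, 0, 0, 0],
    [1, 1, 89, 0, 0, 0, 0]
  ]
}}

```text
time_s: 5.88
tcp_pos: [501.2, -221.3, 101.5]
eef_rot: [[0.325, -0.946, -0.006], [-0.946, -0.325, 0.002], [-0.004, 0.005, -1.0]]
force: [-0.7, 0.7, -1.1]
grip_width: 85.3
gripper_force: 0.0
```

Call:
{"method": "servo_tool", "body": {
  "plan": [
    [0, 0, 0, 0, 0, 0, 100],
    [0, 0, 0, 0, 0, 0, 150],
    [0, 0, 0, 0, 0, 0, 180],
    [0, 0, 0, 0, 0, 0, 220],
    [0, 0, 0, 0, 0, 0, 255]
  ]
}}

```text
time_s: 6.3
tcp_pos: [503.5, -223.4, 106.3]
eef_rot: [[0.324, -0.946, 0.002], [-0.946, -0.324, -0.0], [0.001, -0.002, -1.0]]
force: [-0.3, 1.8, 5.7]
grip_width: 27.1
gripper_force: 56.2
```

Call:
{"method": "servo_tool", "body": {
  "plan": [
    [0, 0, 0, 0, 0, 0, 255],
    [0, 0, 0, 0, 0, 0, 255],
    [0, 0, 0, 0, 0, 0, 255]
  ]
}}

```text
time_s: 6.55
tcp_pos: [503.4, -223.4, 106.3]
eef_rot: [[0.324, -0.946, 0.002], [-0.946, -0.324, -0.0], [0.001, -0.002, -1.0]]
force: [-0.7, 2.0, 5.2]
grip_width: 27.2
gripper_force: 56.2
```

Call:
{"method": "servo_tool", "body": {
  "plan": [
    [0, 0, -15, 0, 0, 0, 255],
    [0, 0, -45, 0, 0, 0, 255],
    [0, 0, -80, 0, 0, 0, 255],
    [0, 0, -115, 0, 0, 0, 255],
    [0, 0, -135, 0, 0, 0, 255]
  ]
}}

```text
time_s: 6.97
tcp_pos: [503.4, -224.1, 244.2]
eef_rot: [[0.324, -0.946, 0.005], [-0.946, -0.324, -0.002], [0.003, -0.004, -1.0]]
force: [1.8, -0.5, -0.9]
grip_width: 26.2
gripper_force: 57.6
```

```bash
python3 -c "
from h import *
go([555,172.5,235]);print(sensors.get_obs()['grip_width'],sensors.get_obs()['force'])"
```

```text
shift [-358.5 -177.2    8.6] ang -161.1 rz -0.0 p [ 503.4 -224.1  244.2] t 6.9667
26.185033390095974 [ 1.84310819 -0.48742999 -0.87352656]
```

Call:
{"method": "servo_tool", "body": {
  "plan": [
    [-26, -13, 2, 0, 0, 0, 255],
    [-54, -27, 5, 0, 0, 0, 255],
    [-85, -42, 6, 0, 0, 0, 255],
    [-115, -57, 6, 0, 0, 0, 255],
    [-145, -72, 6, 0, 0, 0, 255]
  ]
}}

```text
time_s: 7.38
tcp_pos: [523.4, -61.4, 233.7]
eef_rot: [[0.323, -0.946, -0.001], [-0.946, -0.323, 0.0], [-0.0, 0.001, -1.0]]
force: [0.7, -0.2, -0.9]
grip_width: 26.6
gripper_force: 57.5
```

Call:
{"method": "servo_tool", "body": {
  "plan": [
    [-30, -15, 0, 0, 0, 0, 255],
    [-60, -30, 0, 0, 0, 0, 255],
    [-90, -45, 0, 0, 0, 0, 255],
    [-120, -60, 0, 0, 0, 0, 255],
    [-145, -72, 0, 0, 0, 0, 255]
  ]
}}

```text
time_s: 7.8
tcp_pos: [544.7, 99.8, 233.6]
eef_rot: [[0.325, -0.946, -0.001], [-0.946, -0.325, 0.0], [-0.0, 0.001, -1.0]]
force: [0.5, 0.1, -0.6]
grip_width: 26.7
gripper_force: 57.5
```

```bash
python3 -c "
from h import *
go([555,172.5,205])"
```

```text
shift [-65.4 -33.3  28.7] ang -161.1 rz -0.0 p [544.7  99.8 233.6] t 7.8
```

Call:
{"method": "servo_tool", "body": {
  "plan": [
    [-25, -13, 0, 0, 0, 0, 255],
    [-48, -25, 0, 0, 0, 0, 255],
    [-63, -31, 0, 0, 0, 0, 255],
    [-63, -31, 0, 0, 0, 0, 255],
    [-63, -31, 20, 0, 0, 0, 255]
  ]
}}

```text
time_s: 8.22
tcp_pos: [555.8, 168.3, 217.3]
eef_rot: [[0.326, -0.946, 0.007], [-0.946, -0.326, 0.002], [0.0, -0.007, -1.0]]
force: [1.0, -0.7, 0.7]
grip_width: 26.2
gripper_force: 57.7
```

Call:
{"method": "servo_tool", "body": {
  "plan": [
    [0, 0, 12, 0, 0, 0, 255],
    [0, 0, 24, 0, 0, 0, 255],
    [0, 0, 29, 0, 0, 0, 255],
    [0, 0, 29, 0, 0, 0, 255],
    [0, 0, 29, 0, 0, 0, 255]
  ]
}}

```text
time_s: 8.63
tcp_pos: [554.0, 166.8, 185.5]
eef_rot: [[0.324, -0.946, 0.0], [-0.946, -0.324, -0.0], [0.0, -0.0, -1.0]]
force: [0.8, -0.4, -0.1]
grip_width: 26.3
gripper_force: 57.7
```

```bash
python3 - <<'E'
from h import *
go([555,172.5,163.3]); o=sensors.get_obs();print(o['force'],o['grip_width'])
t=grab('top','t4.png');d=grab('side','s4.png');p=o['tcp_pos']
print('pred tip side',proj(d,[p[0],p[1],p[2]-90.3]),'lens',proj(d,[555,172.4,78]),'probe top',proj(d,[p[0],p[1],p[2]+43.7]))
x,y=290,170
a=cv2.resize(cv2.convertScaleAbs(d['color'][y:y+100,x:x+80,::-1],alpha=1.7),(480,600),interpolation=cv2.INTER_CUBIC)
cv2.imwrite('pics/c4.png',a)
E
```

```text
shift [-5.1 -2.8 22.2] ang -161.1 rz -0.0 p [554.  166.8 185.5] t 8.6333
[ 0.75185649 -0.41428427 -0.07972715] 26.309420785039542
pred tip side [309.45353761 226.46778762] lens [308.03353769 232.01261136] probe top [308.04352131 187.4998547 ]
```

View pics/c4.png

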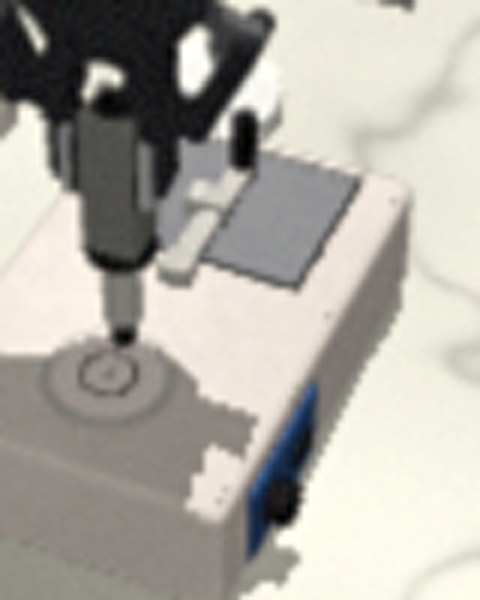

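The tip end is at side pixel (310.2,227.0) and the ring's dot at (307.6,231.7). I'll take the correction directly from these.

```bash
python3 - <<'E'
from h import *
d=load('s4.png');o,R,p=tool()
a=px(d,(310.2,227.),p[2]-90.3);b=px(d,(307.6,231.7),78)
print(a,b,'tip-tcp',a-p,'tool shift',R.T@(b-a))
E
```

```text
[550.77114867 167.63970398  95.81140564] [556.66805971 172.18949747  78.        ] tip-tcp [ -3.63736216   0.45494702 -90.3       ] tool shift [-2.39517685 -7.02098551 17.82383914]
```

Call:
{"method": "servo_tool", "body": {
  "plan": [
    [-5, -2, 0, 0, 0, 0, 255],
    [-7.5, -3, 4, 0, 0, 0, 255],
    [-7.5, -3, 8, 0, 0, 0, 255],
    [-7.5, -3, 12, 0, 0, 0, 255],
    [-7.5, -3, 12, 0, 0, 0, 255]
  ]
}}

```text
time_s: 9.15
tcp_pos: [553.6, 175.3, 171.7]
eef_rot: [[0.324, -0.946, -0.002], [-0.946, -0.324, -0.001], [0.0, 0.002, -1.0]]
force: [-0.4, -0.0, -1.4]
grip_width: 26.0
gripper_force: 57.7
```

```bash
python3 - <<'E'
from h import *
d=grab('side','s5.png');o,R,p=tool();print(p,o['force'])
x,y=290,200
cv2.imwrite('pics/c5.png',cv2.resize(cv2.convertScaleAbs(d['color'][y:y+50,x:x+50,::-1],alpha=1.9),(600,600),interpolation=cv2.INTER_CUBIC))
# end-face outline predicted for tip offset k along tool x, in crop pixels; ring too
for k in(0,2,4):
    c=p+k*R[:,0]; 
    U=np.array([proj(d,[c[0]+6*np.cos(t),c[1]+6*np.sin(t),p[2]-90.3]) for t in np.linspace(0,6.28,40)]);U=(U-[x,y]+.5)*12
    print(k,U.min(0),U.max(0))
U=np.array([proj(d,[555.8+12*np.cos(t),172.4+12*np.sin(t),78]) for t in np.linspace(0,6.28,40)]);U=(U-[x,y]+.5)*12
print('ring',U.min(0),U.max(0))
E
```

```text
[553.84047605 175.19813086 172.19951018] [ 0.3917463   0.47844901 -0.89356943]
0 [191.29927445 368.19070375] [244.93183856 406.76045581]
2 [194.37287862 362.13767669] [247.92945337 400.59847954]
4 [197.43783727 356.10160186] [250.91863767 394.45391543]
ring [166.25038266 350.56866498] [272.95372442 427.34464584]
```

View pics/c5.png

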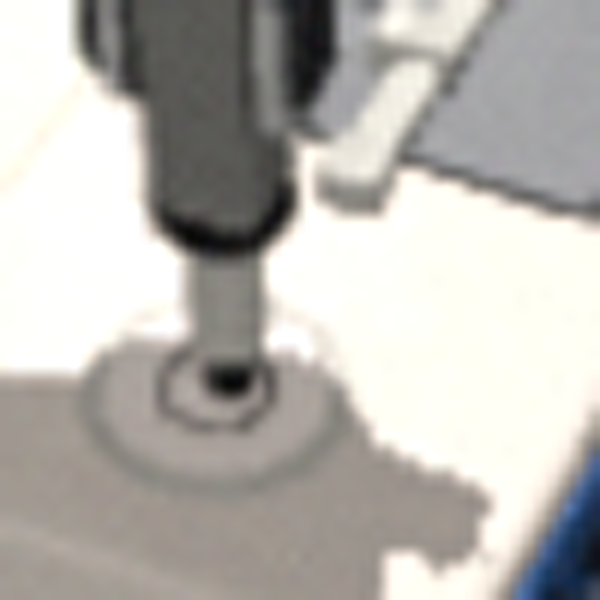

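The tip's end face is centred at crop (227,377) and the ring at (216,388), with the tip about 4 mm above the lens.

```bash
python3 - <<'E'
from h import *
d=load('s5.png');o,R,p=tool()
f=lambda u,v:(290+u/12-.5,200+v/12-.5)
a=px(d,f(227,377),p[2]-90.3);b=px(d,f(216,388),78)
print(a,b,'tip-tcp',a-p,'tool shift',R.T@(b-a))
E
```

```text
[554.27958422 171.47642561  81.89951018] [556.57007814 172.74185949  78.        ] tip-tcp [  0.43910817  -3.72170525 -90.3       ] tool shift [-0.45576411 -2.58338118  3.89516184]
```

Call:
{"method": "servo_tool", "body": {
  "plan": [
    [-0.5, -2.5, 0, 0, 0, 0, 255],
    [-0.5, -2.5, 1.5, 0, 0, 0, 255],
    [-0.5, -2.5, 3, 0, 0, 0, 255],
    [-0.5, -2.5, 4.5, 0, 0, 0, 255],
    [-0.5, -2.5, 5.5, 0, 0, 0, 255]
  ]
}}

```text
time_s: 9.62
tcp_pos: [556.6, 176.6, 167.6]
eef_rot: [[0.324, -0.946, 0.0], [-0.946, -0.324, 0.0], [0.0, -0.0, -1.0]]
force: [-0.5, 0.6, 0.5]
grip_width: 26.6
gripper_force: 57.8
```

Call:
{"method": "servo_tool", "body": {
  "plan": [
    [0, 0, 1, 0, 0, 0, 255],
    [0, 0, 2, 0, 0, 0, 255],
    [0, 0, 2, 0, 0, 0, 255],
    [0, 0, 2, 0, 0, 0, 255]
  ]
}}

```text
time_s: 9.95
tcp_pos: [556.6, 176.6, 165.9]
eef_rot: [[0.324, -0.946, 0.001], [-0.946, -0.324, 0.0], [0.0, -0.001, -1.0]]
force: [-1.0, -0.1, 1.2]
grip_width: 26.0
gripper_force: 57.9
```

Call:
{"method": "servo_tool", "body": {
  "plan": [
    [0, 0, 1, 0, 0, 0, 255],
    [0, 0, 2, 0, 0, 0, 255],
    [0, 0, 3, 0, 0, 0, 255],
    [0, 0, 3, 0, 0, 0, 255],
    [0, 0, 3, 0, 0, 0, 255]
  ]
}}

```text
time_s: 10.37
tcp_pos: [556.6, 176.7, 162.7]
eef_rot: [[0.324, -0.946, 0.0], [-0.946, -0.324, 0.0], [0.0, -0.0, -1.0]]
force: [-0.6, -0.5, 3.3]
grip_width: 26.7
gripper_force: 58.0
```

Call:
{"method": "servo_tool", "body": {
  "plan": [
    [0, 0, 0, 0, 0, 0, 255],
    [0, 0, 0, 0, 0, 0, 255],
    [0, 0, 0, 0, 0, 0, 255],
    [0, 0, 0, 0, 0, 0, 255],
    [0, 0, 0, 0, 0, 0, 255]
  ]
}}

```text
time_s: 10.78
tcp_pos: [556.6, 176.7, 162.6]
eef_rot: [[0.324, -0.946, 0.0], [-0.946, -0.324, 0.0], [0.0, -0.0, -1.0]]
force: [-0.3, 0.3, 3.8]
grip_width: 26.1
gripper_force: 58.0
```

```bash
python3 - <<'E'
from h import *
F=[]
for i in range(6):
    d=grab('side','s6.png');o,R,p=tool();F.append(o['force'])
print(p,np.mean(F,0))
x,y=290,200
cv2.imwrite('pics/c6.png',cv2.resize(cv2.convertScaleAbs(d['color'][y:y+50,x:x+50,::-1],alpha=1.9),(600,600),interpolation=cv2.INTER_CUBIC))
E
```

```text
[556.58855694 176.68633493 162.59515104] [ 0.02831331 -0.0061109   3.63510064]
```

View pics/c6.png

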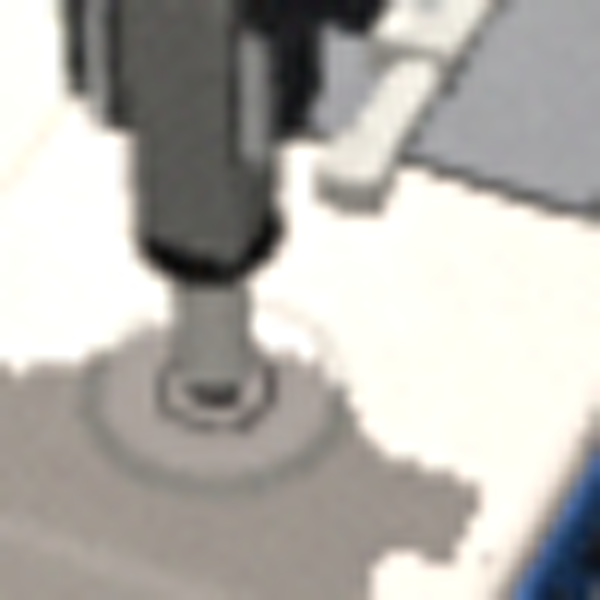

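The tip sits centred in the ring: bottom edge at about (215,405), ring centre at (216,388). The contact force is about 4.5 N after the weight offset, roughly half travel, so I'm handing in.

```bash
python3 -c "
from h import *
print(robot.finish_job())"
```

```text
the job is handed in; nothing more can be done
None
```

The latch is swung shut and the gripper is holding the probe upright in the marked ring, pressing about 4.5 N (sprung tip roughly half in); I handed the job in at about 11 s, but the hand-in call returned no verdict.

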